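# Recharge the dry box and hold its lid half open

### The job

Make the dry box ready for samples: stand the blue-capped drying vial upright in the round cup of the open drawer, let go of it, and push the drawer fully shut. Then lift the sprung lid, which has a bar handle, to half open, 45 degrees (the orange mark on the bow beside it), and finish while holding it still there so that a colleague can reach in. The lid drops shut if let go; leave everything else on the bench where it stands.

Things in the scene. Friction and masses are not known exactly. Their poses are not given: they have to be found in the camera images.
- dry_box: grey box fixed to the bench, 110 (x) x 260 (y) x 75 mm. Origin: centre of its underside; z up, +x away from the robot, +y to the robot's left. Along its y: lidded chamber -130 to +30 mm, drawer bay (solid roof) +30 to +130 mm; the drawer leaves by the +130 mm end. Thin aluminium bow at y = -137 mm, up to 165 mm high, marked every 15 degrees, the 45 degree mark orange and thicker
- drawer (a joint): how far the white drawer is pulled out along the dry box's +y, in m: 0 shut, 0.105 fully out; starts about 0.085 to 0.105 out. It slides stiffly (about 1 to 2 N) and stays where it is left
- drawer_front (a point): middle of the outer face of the drawer's white front panel (110 mm wide, 6 mm thick, from 4 to 72 mm above the bench). The face looks along the dry box's +y. A dark pull lip, 60 mm wide and 8 mm high, stands out 11 mm from the face, 56 to 64 mm above the bench
- cup_floor (a point): point on the drawer's floor, 9 mm above the bench, at the centre of the blue ring-shaped cup (inner diameter 34 mm, rim 8 mm high). It moves with the drawer, 51 mm inboard of the front panel's outer face; axes as the dry box's. The drawer's side walls rise to 29 mm above the bench and are 86 mm apart (along the dry box's x); its inner end wall is as low
- lid (a joint): opening angle of the blue lid (dark panel on top, 160 mm long, 107 mm deep, 6 mm thick), rad: 0 shut, 0.785 half open (45 degrees), limit 1.6. Weight and a spring pull it shut (about 0.2 Nm in all, some 2 to 3 N at the bar)
- lid_hinge_point (a point): point on the lid's hinge line, opposite the middle of the bar; the hinge line runs along the dry box's y, 75.5 mm above the bench, 52 mm from the box's middle towards its +x. The lid opens by its edge near the robot rising
- lid_bar (a point): middle of the steel bar handle fixed to the lid: round bar 10 mm in diameter, 100 mm long along the dry box's y, 82 mm clear between its two posts; it turns with the lid. With the lid shut it lies 92 mm from the hinge line towards the robot, 40 mm above the hinge line and 34 mm above the lid's top face (115.5 mm above the bench)
- vial_blue: white plastic vial with a blue cap, 22 mm diameter, 53 mm tall, about 35 g, standing loose on the bench to the left of the dry box. Origin at the centre of its underside, z up. This one goes in the drawer
- vial_red: vial of the same size with a red cap, standing near the other; leave it. Origin at the centre of its underside
- petri_dish: clear round dish of white beads, 62 mm diameter, 16 mm high, to the right of the dry box; leave it. Origin at the centre of its underside
- weight: brass check weight, 24 mm diameter, 40 mm tall, to the right of the dry box; leave it. Origin at the centre of its underside

How it is judged (in metres and radians):
On the way, in this order (a step that is already met when the one before it is completed fails the run):
1. the blue-capped vial stands in the drawer's cup, let go (horizontal distance between vial_blue and cup_floor below 0.012 m and z of vial_blue in the frame of cup_floor below 0.006 m and angle between vial_blue's own z axis and vertical below 0.2 rad and contact force between the fingers and vial_blue below 0.1 N and value of joint lid below 0.1 rad), for 0.2 s.
2. the drawer is fully shut with the vial in its cup, the lid still down (horizontal distance between vial_blue and cup_floor below 0.012 m and z of vial_blue in the frame of cup_floor below 0.006 m and angle between vial_blue's own z axis and vertical below 0.2 rad and value of joint drawer below 0.005 m and value of joint lid below 0.1 rad), for 0.2 s.
3. the fingers hold the lid half open (value of joint lid between 0.698 and 0.873 rad and contact force between the fingers and lid above 0.5 N), for 0.3 s.
At the end, for the whole second after the job is handed in: the fingers hold the lid (contact force over 0.5 N) with the lid still at 45 degrees, give or take 5; the drawer is shut (within 5 mm) and the blue-capped vial stands upright in its cup (within 12 mm of its centre, base within 6 mm of the floor, tilt under 0.2 rad) (all of step 3 and horizontal distance between vial_blue and cup_floor below 0.012 m and z of vial_blue in the frame of cup_floor below 0.006 m and angle between vial_blue's own z axis and vertical below 0.2 rad and value of joint drawer below 0.005 m and velocity of joint lid between -0.05 and 0.05 rad/s); the arm keeps its last pose, push and grip.
It fails at once if the red-capped vial is pushed or knocked from its place (more than 20 mm) (distance of vial_red from where it was at the start of the episode above 0.02 m).
It fails at once if the petri dish is pushed or knocked from its place (more than 20 mm) (distance of petri_dish from where it was at the start of the episode above 0.02 m).
It fails at once if the brass weight is pushed or knocked from its place (more than 20 mm) (distance of weight from where it was at the start of the episode above 0.02 m).
It also fails if it takes over 58 s, if anything falls off the work surface, if the arm or the gripper's body presses on something with over 40 N, if the wrist force passes 120 N, or if a joint passes its speed limit or range.

### The arm

A 6-joint arm with a two-finger parallel gripper is mounted at the origin on a cart in front of the work surface, level with it; the furniture and walls round the work are solid. World frame = base frame: x ahead of the robot, y to its left, z up, the work surface at z = 0. Lengths are in m, angles in degrees, forces in N, time in s.
With the tool pointing down it reaches from about 0.4 to 0.825 m from the base axis. Payload 7 kg.
Tool frame: the origin (TCP) lies at the very end of the fingers, on their centre line; the grasp point (between the pads) lies 19 mm behind it; z points along the fingers, y is the direction in which the jaws open and shut (so a half turn about z gives the same grasp; the last joint's range is limited). The gripper opens to 88 mm and grips with 3 to 60 N. Pads are 19 mm wide; open, the fingers measure 130 mm over their backs; the gripper's body (78 mm by 193 mm) begins 47 mm behind the grasp point.
Start: joints at [86.408, 20.546, 0.682, 0, -70.136, -16.507], TCP at [0.232, 0.634, 0.227] pointing down, gripper open.
Joint ranges: [-176.03, 176.03], [-82.01, 121.73], [-58.28, 71.71], [-173.87, 95.51], [-174.79, -0.11], [-173.66, 173.66]. Speed limits (degrees/s): [136.94, 136.94, 172.46, 180, 180, 180].

### API

Orientations are given as [roll, pitch, yaw] about the fixed x, y, z axes, in that order (R = Rz(yaw) Ry(pitch) Rx(roll)).
In Python, from plant import telemetry, optics, ctrl gives the robot as it stands.
- The arm moves only by the tool servo_tool, never from a script. Its argument "rows" is a list of rows, each a list of 3 entries, a list of its own where there are three numbers: the shift along the tool's x, y, z in m, then the turn, a rotation vector about the tool's x, y, z in units of 6 degrees (1.0 is 6 degrees), then the closure, from 0 (fully open) to 1 (shut). A call has 1 to 20 rows; each row shifts and turns the commanded pose from where the row before left it, along the tool's axes as they then stand; what a row does not reach is not made up. A row lasts 1/12 s, in which the tool goes at most 41.7 mm and 7.16 degrees, less where a joint would pass 70% of its speed; a pose out of reach is approached as far as the arm can. A call is refused whole if a number of a shift passes 0.0417 or a number of a turn 1, either way. A call with a gripper value outside its range is refused whole. The fingers move at their own pace and stop on an object; the grip force is fixed at half the most. Time passes only in rows, so rows that do not move let the fingers close. It gives the time, the measured TCP pose, the force and the opening at its end, in the units of the state.
- telemetry.get_obs(): the state, without advancing time (a new reading comes with each control period).
- optics.snapshot(name): name is "scene" or "side" or "wrist"; returns the picture (480x640x3 uint8, red, green, blue); there is no depth.
- optics.camera_info(name): a dict with "mtx" (3x3 intrinsics, pixels), "rvec" (rotation vector, rad) and "tvec" (3), from world to camera coordinates, as OpenCV has them. Camera axes: x right, y down, z forward; pixel columns grow to the right and rows downward; lengths in m; the calibration is good to about 2 mm. A picture is of the moment at which its call begins: read the wrist's pose just before it. camera_info takes no time and is no camera call; for the wrist camera it gives the pose at the moment of the call.
- ctrl.close_job(): hands the job in, once; it reports no verdict.
The state is a dict: "clock": time; "joint_pos": joint angles; "qvel": joint speeds; "tau": joint torques, N m; "tool_pos": TCP position; "orientation": TCP orientation; "force": force on the tool from outside, world axes, zero at the start; "moment": the same for the moment, N m; "opening": finger opening in m.
Only numpy, scipy, OpenCV 4.12 (cv2) and the standard library are available. Lean on these libraries where they do the work, as an engineer would, in place of code of your own. Each camera call takes 0.05 s, during which the arm holds its last target.

## Working session

There is one attempt and no reset: what is moved stays moved. The work goes in short steps, Python scripts to look and compute and a tool call to move; the robot and the scene stay as the last step left them, time stands still between calls to the robot, and variables do not carry over. Pictures are saved under pics/ and viewed, and the job is handed in when it is done.

Besides the shell and the picture viewer there is one more tool, called after "Emit:" as name(argument=value, ...) on one line, values as JSON. servo_tool: Moves the arm, as the interface text tells. Its arguments: {"type":"object","properties":{"rows":{"type":"array"}},"required":["rows"]}

```bash
ls; mkdir -p pics; python3 - <<'E'
from plant import telemetry, optics, ctrl
import cv2
print(telemetry.get_obs())
for n in ["scene","side","wrist"]:
    print(n,optics.camera_info(n))
    cv2.imwrite(f"pics/{n}0.png",optics.snapshot(n)[:,:,::-1])
E
```

```text
pics
{'clock': 0.0, 'joint_pos': array([ 8.64077856e+01,  2.05900197e+01,  6.33377896e-01, -2.05470484e-02,
       -7.01389188e+01, -1.65065469e+01]), 'qvel': array([-0.01216463,  0.05122029,  0.18142121,  0.05104719, -0.05500729,
       -0.02233344]), 'tau': array([ 9.57072116e-04, -5.82713234e+01,  2.93070441e+01,  6.99766651e+00,
        7.16846334e-03, -1.57981781e-04]), 'tool_pos': array([0.23181339, 0.63339744, 0.22563435]), 'orientation': array([ 1.79902889e+02, -8.63418076e-03, -2.01057508e+01]), 'force': array([0.08967844, 0.67011767, 0.25075726]), 'moment': array([0.02193771, 0.02363235, 0.04732024]), 'opening': 0.0878421474053659}
scene {'mtx': array([[503.15819157,   0.        , 315.77329389],
       [  0.        , 503.15819157, 231.69685449],
       [  0.        ,   0.        ,   1.        ]]), 'rvec': array([ 2.1379655 , -0.68092907,  0.32075459]), 'tvec': array([-0.42476348,  0.23598119,  1.25335646])}
side {'mtx': array([[482.94427992,   0.        , 320.09930119],
       [  0.        , 482.94427992, 246.92602614],
       [  0.        ,   0.        ,   1.        ]]), 'rvec': array([ 0.05778377, -2.65022613,  1.59856145]), 'tvec': array([0.49049728, 0.10312828, 1.23243647])}
wrist {'mtx': array([[379.5728698 ,   0.        , 313.49059209],
       [  0.        , 379.5728698 , 239.82273801],
       [  0.        ,   0.        ,   1.        ]]), 'rvec': array([-1.69605485,  2.42689759,  0.33690336]), 'tvec': array([ 0.67381063, -0.03420922,  0.39076957])}
```

View pics/scene0.png

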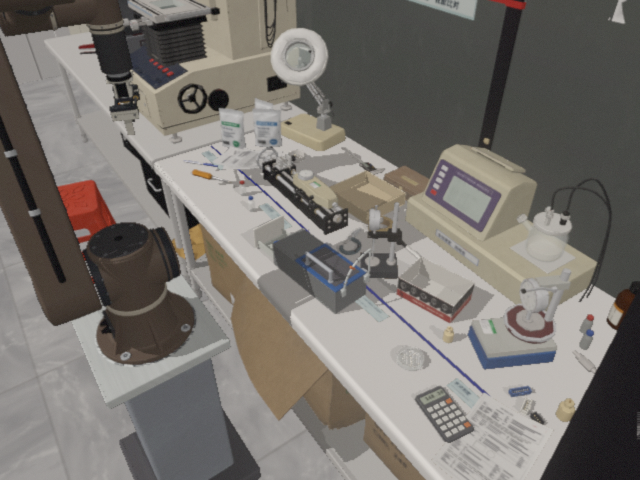

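View pics/side0.png

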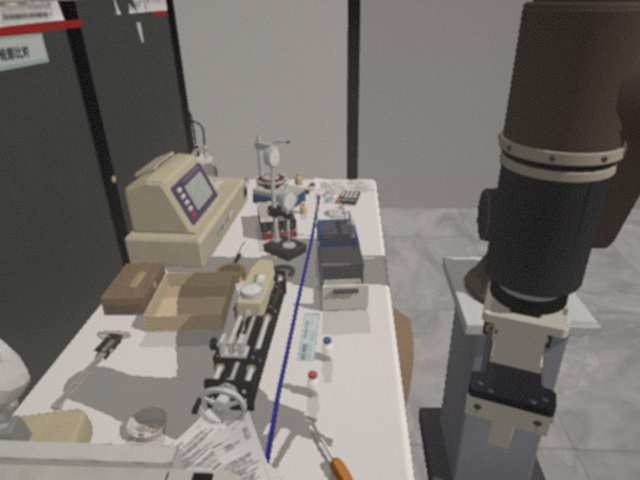

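View pics/wrist0.png

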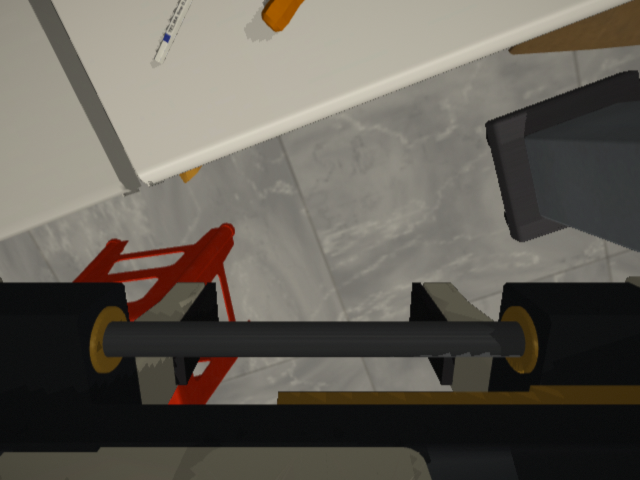

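The scene view shows the box near (320,268), the drawer near (268,235) and two vials near (245,190). The side view shows the vials at (327,350) blue and (312,385) red. I'll enlarge both.

```bash
python3 - <<'E'
import cv2
a=cv2.imread("pics/scene0.png"); b=cv2.imread("pics/side0.png")
cv2.imwrite("pics/sc_c.png",cv2.resize(a[170:320,220:420],None,fx=4,fy=4,interpolation=cv2.INTER_CUBIC))
cv2.imwrite("pics/si_c.png",cv2.resize(b[200:340,280:400],None,fx=4.2,fy=4.2,interpolation=cv2.INTER_CUBIC))
cv2.imwrite("pics/si_v.png",cv2.resize(b[320:420,280:380],None,fx=5,fy=5,interpolation=cv2.INTER_CUBIC))
E
```

```text
(no output)
```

View pics/sc_c.png

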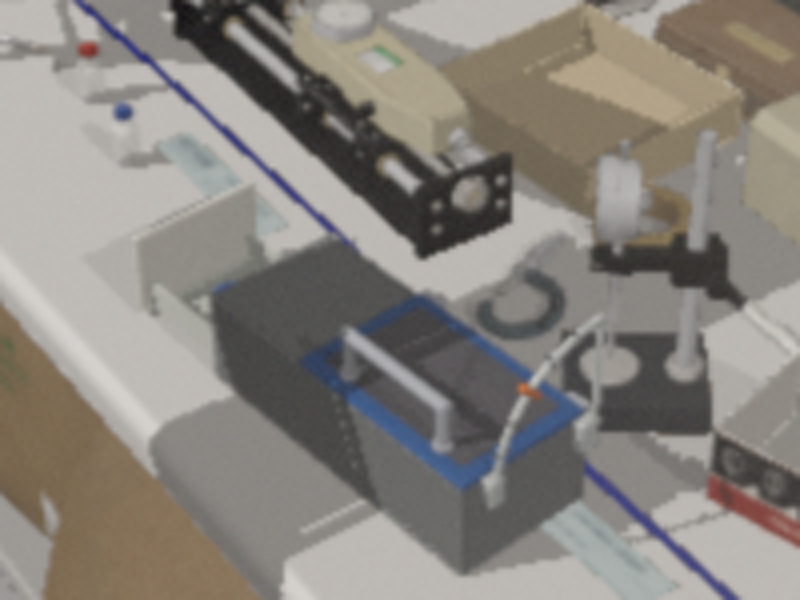

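View pics/si_c.png

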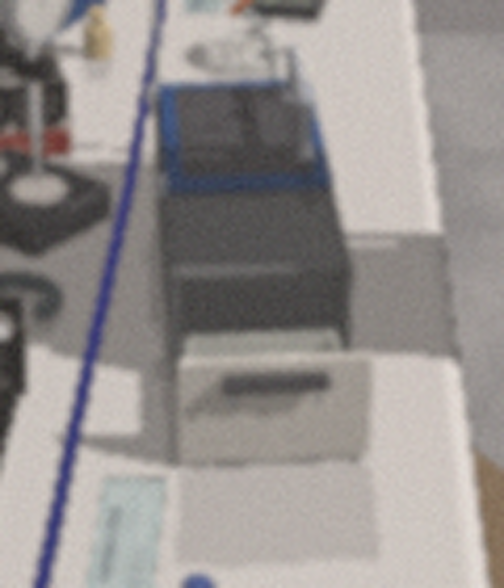

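View pics/si_v.png

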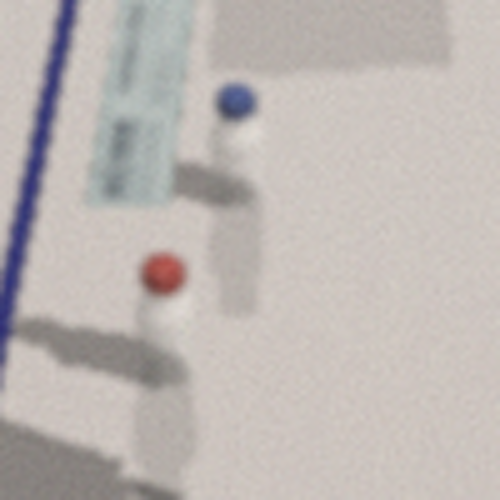

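```bash
cat > h.py <<'E'
import numpy as np, cv2
from scipy.optimize import least_squares
from plant import telemetry, optics, ctrl
def proj(n,P):
    c=optics.camera_info(n); return cv2.projectPoints(np.float64(P).reshape(-1,1,3),c['rvec'],c['tvec'],c['mtx'],None)[0].reshape(-1,2)
def ray(n,uv):
    c=optics.camera_info(n);R=cv2.Rodrigues(c['rvec'])[0];C=-R.T@c['tvec']
    d=R.T@np.linalg.inv(c['mtx'])@np.r_[uv,1];return C,d/np.linalg.norm(d)
def atz(n,uv,z):
    C,d=ray(n,uv);return C+d*(z-C[2])/d[2]
def tri(rs):
    A=np.zeros((3,3));b=np.zeros(3)
    for C,d in rs:
        M=np.eye(3)-np.outer(d,d);A+=M;b+=M@C
    X=np.linalg.solve(A,b);return X,[np.linalg.norm((np.eye(3)-np.outer(d,d))@(X-C)) for C,d in rs]
E
python3 - <<'E'
from h import *
sc=lambda u,v:((u+.5)/4-.5+220,(v+.5)/4-.5+170)
si=lambda u,v:((u+.5)/4.2-.5+280,(v+.5)/4.2-.5+200)
# (cam, px, box coords, drawer?)
obs=[('scene',sc(463,487),(-.055,-.130,.0815),0),('scene',sc(583,410),(.052,-.130,.0815),0),
('scene',sc(215,291),(-.055,.130,.075),0),('scene',sc(335,237),(.055,.130,.075),0),('scene',sc(463,572),(-.055,-.130,0),0),
('scene',sc(137,237),(-.055,.136,.072),1),('scene',sc(253,186),(.055,.136,.072),1),
('side',si(182,370),(.055,.136,.072),1),('side',si(370,352),(-.055,.136,.072),1),('side',si(180,463),(.055,.136,.004),1),('side',si(366,458),(-.055,.136,.004),1),
('side',si(172,270),(.055,.130,.075),0),('side',si(350,262),(-.055,.130,.075),0),
('scene',sc(349,335),(-.040,-.0,.118),2),('scene',sc(445,405),(-.040,-.1,.118),2)]
def W(p,o):
    x,y,z=o[2]
    if o[3]==1:y+=p[3]
    c,s=np.cos(p[2]),np.sin(p[2]);return [p[0]+c*x-s*y,p[1]+s*x+c*y,z]
def f(p): return np.concatenate([(proj(o[0],[W(p,o)])[0]-o[1]) for o in obs])
r=least_squares(f,[.5,.1,0,.095],loss='soft_l1')
print(r.x,np.degrees(r.x[2]));print(f(r.x).reshape(-1,2).round(1))
img={n:cv2.cvtColor(cv2.imread(f'pics/{n}0.png'),cv2.COLOR_BGR2HSV) for n in('scene','side')}
def blob(n,h0,h1,box):
    x0,y0,x1,y1=box;m=cv2.inRange(img[n][y0:y1,x0:x1],(h0,90,40),(h1,255,255))
    if h0<0 or h0==170: m|=cv2.inRange(img[n][y0:y1,x0:x1],(0,90,40),(8,255,255))
    v,u=np.nonzero(m);return u.mean()+x0,v.mean()+y0,len(u),u.min()+x0,u.max()+x0,v.min()+y0,v.max()+y0
for nm,h,b1,b2 in (('blue',(105,130),(245,190,257,205),(320,332,335,350)),('red',(170,180),(234,176,250,188),(303,365,322,385))):
    A=blob('scene',*h,b1);B=blob('side',*h,b2);print(nm,A,B)
    print(tri([ray('scene',A[:2]),ray('side',B[:2])]),atz('scene',A[:2],.047),atz('side',B[:2],.047))
E
```

```text
[ 0.44924676 -0.10966215  0.10074119  0.08708091] 5.7720452963911715
[[ 0.2  0.4]
 [ 1.2  0.1]
 [-1.6  1.5]
 [-0.8 -1. ]
 [-0.2  2.3]
 [-1.4  0.6]
 [-0.2 -1.5]
 [-2.1 -1.9]
 [ 0.3  0.4]
 [-1.1  0. ]
 [ 0.5 -0.7]
 [-1.5  0.9]
 [ 0.1  1. ]
 [-1.1 -1.2]
 [ 1.1  0.8]]
blue (np.float64(250.0), np.float64(197.5), 6, np.int64(249), np.int64(251), np.int64(197), np.int64(198)) (np.float64(326.88235294117646), np.float64(339.5882352941176), 17, np.int64(325), np.int64(329), np.int64(338), np.int64(341))
(array([0.46113057, 0.28652854, 0.05042361]), [np.float64(0.0006639674784546144), np.float64(0.0006639674784545641)]) [0.46415799 0.29141095 0.047     ] [0.4607353  0.28265976 0.047     ]
red (np.float64(241.5), np.float64(182.0), 12, np.int64(240), np.int64(243), np.int64(181), np.int64(183)) (np.float64(312.07142857142856), np.float64(374.1904761904762), 42, np.int64(309), np.int64(315), np.int64(371), np.int64(377))
(array([0.4843598 , 0.38725458, 0.0497163 ]), [np.float64(0.0007630560164772359), np.float64(0.0007630560164771739)]) [0.48710631 0.39151501 0.047     ] [0.48391414 0.38473136 0.047     ]
```

```bash
cat >> h.py <<'E'
from scipy.spatial.transform import Rotation as Ro
def pose():
    o=telemetry.get_obs();return np.array(o['tool_pos']),Ro.from_euler('xyz',o['orientation'],degrees=True),o
def delta(target,rpy):
    p,R,o=pose();T=Ro.from_euler('xyz',rpy,degrees=True)
    print('tool-frame shift',R.inv().apply(np.array(target)-p).round(4),'turn units',(np.degrees((R.inv()*T).as_rotvec())/6).round(2))
E
python3 - <<'E'
from h import *
p,R,o=pose();c=optics.camera_info('wrist');Rc=cv2.Rodrigues(c['rvec'])[0];C=-Rc.T@c['tvec']
print(R.inv().apply(C-p),R.inv().as_matrix()@Rc.T)
delta((.45,.24,.23),(180,0,-84.2))
E
```

```text
[ 0.07412082 -0.00027866 -0.15723663] [[ 5.06254773e-04 -9.61525338e-01 -2.74715795e-01]
 [ 9.99998349e-01  7.36767540e-06  1.81704052e-03]
 [-1.74510648e-03 -2.74716262e-01  9.61523754e-01]]
tool-frame shift [ 0.3401  0.2946 -0.0037] turn units [ 1.000e-02 -1.000e-02  1.068e+01]
```

Emit:
servo_tool(rows=[[[0.0299,0.0275,0],[0,0,0],0],[[0.0299,0.0275,0],[0,0,0],0],[[0.0299,0.0275,0],[0,0,0],0],[[0.0299,0.0275,0],[0,0,0],0],[[0.0299,0.0275,0],[0,0,0],0],[[0.0299,0.0275,0],[0,0,0],0],[[0.0299,0.0275,0],[0,0,0],0],[[0.0299,0.0275,0],[0,0,0],0],[[0.0299,0.0275,0],[0,0,0],0],[[0.0299,0.0275,0],[0,0,0],0],[[0.0299,0.0275,0],[0,0,0],0],[[0.0299,0.0275,0],[0,0,0],0]])

```text
clock: 1.15
tool_pos: [0.4558, 0.1987, 0.2267]
orientation: [-180.0, -0.0, -20.1]
force: [1.2, 0.5, 0.2]
opening: 0.0877
```

Emit:
servo_tool(rows=[[[0,0,0],[0,0,1],0],[[0,0,0],[0,0,1],0],[[0,0,0],[0,0,1],0],[[0,0,0],[0,0,1],0],[[0,0,0],[0,0,1],0],[[0,0,0],[0,0,1],0],[[0,0,0],[0,0,1],0],[[0,0,0],[0,0,1],0],[[0,0,0],[0,0,1],0],[[0,0,0],[0,0,1],0],[[0,0,0],[0,0,0.7],0],[[0,0,0],[0,0,0],0],[[0,0,0],[0,0,0],0]])

```text
clock: 2.23
tool_pos: [0.4554, 0.2006, 0.2264]
orientation: [180.0, -0.0, -84.2]
force: [-1.3, -0.2, 0.8]
opening: 0.0877
```

```bash
python3 - <<'E'
from h import *
c=optics.camera_info('wrist');p,R,o=pose();print(p,o['orientation'],o['force'],o['qvel'].round(2))
im=optics.snapshot('wrist');cv2.imwrite('pics/w1.png',im[:,:,::-1]);np.savez('w1.npz',**c)
E
```

```text
[0.45539675 0.20056944 0.22644838] [ 1.79986891e+02 -6.02800075e-03 -8.41576029e+01] [-1.30699142 -0.21670862  0.83531548] [-0.07  0.01 -0.01  0.    0.05  1.11]
```

View pics/w1.png

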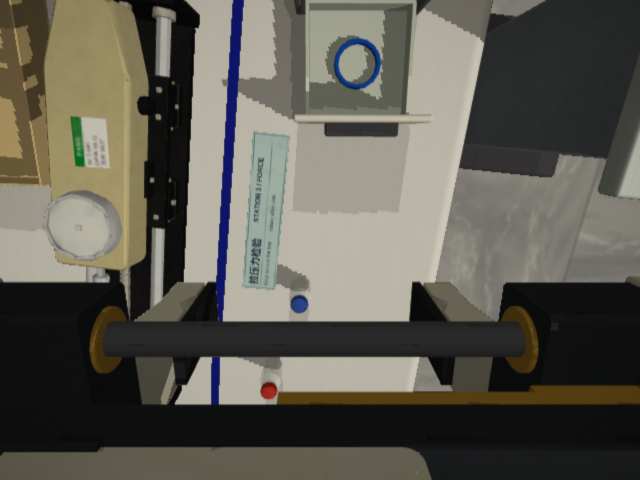

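The wrist view shows the cup ring centred near (357,63), the front panel along row 118, the blue cap at (299,304) and the red cap at (269,391). I'll enlarge it and locate these precisely.

```bash
cat >> h.py <<'E'
def rayc(c,uv):
    R=cv2.Rodrigues(c['rvec'])[0];C=-R.T@c['tvec'];d=R.T@np.linalg.inv(c['mtx'])@np.r_[uv,1];return C,d/np.linalg.norm(d)
def atzc(c,uv,z):
    C,d=rayc(c,uv);return (C+d*(z-C[2])/d[2]).round(4)
E
python3 - <<'E'
from h import *
c=dict(np.load('w1.npz'));im=cv2.imread('pics/w1.png');hsv=cv2.cvtColor(im,cv2.COLOR_BGR2HSV)
cv2.imwrite('pics/w1a.png',cv2.resize(im[0:150,280:440],None,fx=4,fy=4,interpolation=cv2.INTER_CUBIC))
cv2.imwrite('pics/w1b.png',cv2.resize(im[260:410,240:340],None,fx=4,fy=4,interpolation=cv2.INTER_CUBIC))
m=cv2.inRange(hsv[20:110,320:400],(100,120,60),(130,255,255));v,u=np.nonzero(m)
cs,_=cv2.findContours(m,cv2.RETR_EXTERNAL,cv2.CHAIN_APPROX_NONE);k=max(cs,key=len);e=cv2.fitEllipse(k);uv=(e[0][0]+320,e[0][1]+20);print('cup',e,uv,atzc(c,uv,.017),u.mean()+320,v.mean()+20)
for n,b,h in(('blue',(285,290,315,325),(105,130)),('red',(255,375,285,405),(170,180))):
    x0,y0,x1,y1=b;mm=cv2.inRange(hsv[y0:y1,x0:x1],(h[0],110,40),(h[1],255,255))
    if n=='red':mm|=cv2.inRange(hsv[y0:y1,x0:x1],(0,110,40),(8,255,255))
    v,u=np.nonzero(mm);uv=(u.mean()+x0,v.mean()+y0);print(n,uv,len(u),atzc(c,uv,.05),(u.max()-u.min()+1,v.max()-v.min()+1))
E
```

```text
cup ((36.82569122314453, 43.294036865234375), (45.24730682373047, 49.78145217895508), 13.843183517456055) (356.82569122314453, 63.294036865234375) [0.4306 0.0649 0.017 ] 357.17043740573155 62.56711915535445
blue (np.float64(298.8693693693694), np.float64(303.8333333333333)) 222 [0.4606 0.2864 0.05  ] (np.int64(17), np.int64(17))
red (np.float64(268.4703196347032), np.float64(390.35616438356163)) 219 [0.4828 0.3865 0.05  ] (np.int64(16), np.int64(17))
```

View pics/w1a.png

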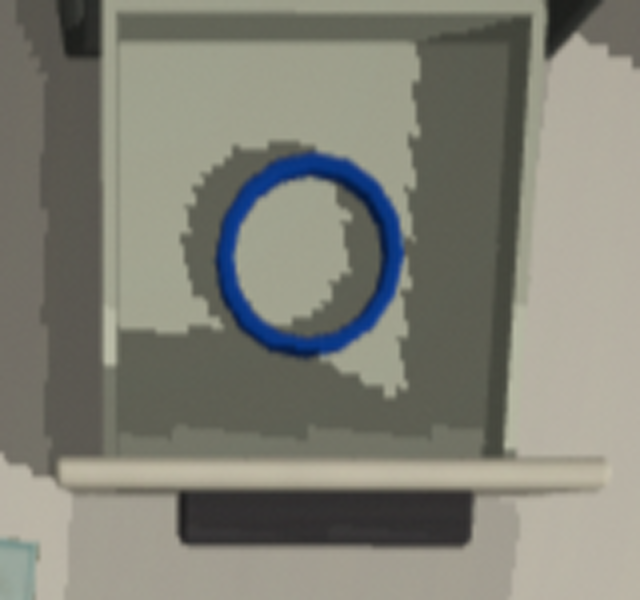

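View pics/w1b.png

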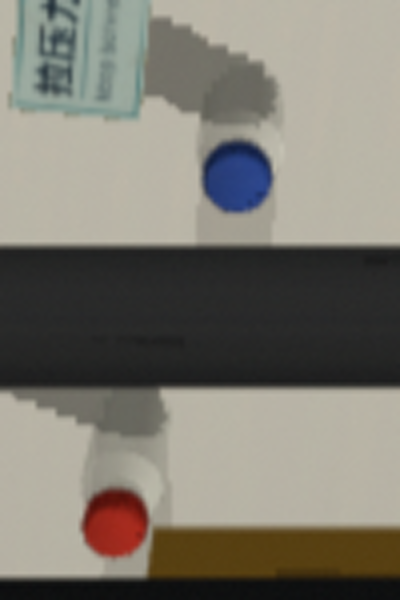

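Emit:
servo_tool(rows=[[[-0.0212,-0.0035,0.02],[0,0,0],0.4],[[-0.0212,-0.0035,0.02],[0,0,0],0.4],[[-0.0212,-0.0035,0.02],[0,0,0],0.4],[[-0.0212,-0.0036,0.02],[0,0,0],0.4],[[0,0,0.02],[0,0,0],0.4],[[0,0,0.02],[0,0,0],0.4],[[0,0,0],[0,0,0],0.4],[[0,0,0],[0,0,0],0.4]])

```text
clock: 2.95
tool_pos: [0.4607, 0.2859, 0.1059]
orientation: [179.9, -0.1, -84.2]
force: [-0.2, -0.3, 1.3]
opening: 0.0528
```

```bash
python3 - <<'E'
from h import *
delta((.4608,.2865,.024),(180,0,-84.2))
c=dict(np.load('w1.npz'))
L=atzc(c,(295,121.7),.072);Rr=atzc(c,(431.5,121.7),.072);print(L,Rr,(L+Rr)/2,np.linalg.norm(L-Rr),np.degrees(np.arctan2(L[1]-Rr[1],L[0]-Rr[0])))
c=optics.camera_info('wrist');im=optics.snapshot('wrist');cv2.imwrite('pics/w2.png',im[:,:,::-1])
print(proj('wrist',[[.4606,.2864,.053]]))
E
```

```text
tool-frame shift [-0.0007 -0.0003  0.0819] turn units [ 0.02 -0.02 -0.  ]
[0.4781 0.1208 0.072 ] [0.3716 0.1099 0.072 ] [0.42485 0.11535 0.072  ] 0.10705634030733541 5.843727435284477
[[314.7773469  262.46317047]]
```

View pics/w2.png

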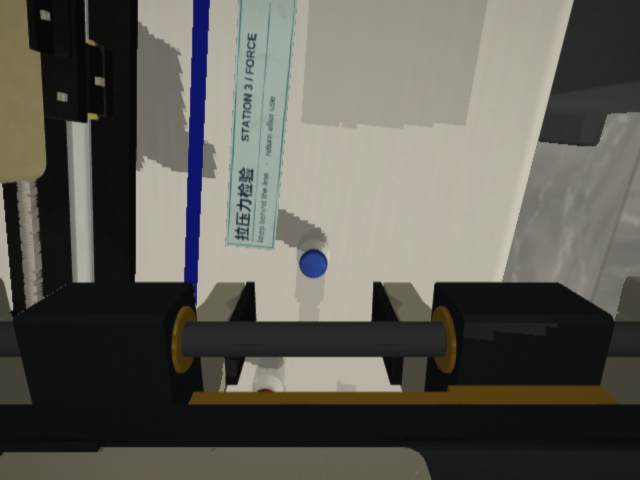

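Cap is at (313,263), within 1 px or so of prediction; it's centred between the fingers. I'll go down and close.

Emit:
servo_tool(rows=[[[-0.0007,0,0.02],[0,0,0],0.4],[[0,0,0.02],[0,0,0],0.4],[[0,0,0.02],[0,0,0],0.4],[[0,0,0.0125],[0,0,0],0.4],[[0,0,0.009],[0,0,0],0.4],[[0,0,0],[0,0,0],0.4],[[0,0,0],[0,0,0],1],[[0,0,0],[0,0,0],1],[[0,0,0],[0,0,0],1],[[0,0,0],[0,0,0],1],[[0,0,0],[0,0,0],1],[[0,0,0],[0,0,0],1]])

```text
clock: 4.0
tool_pos: [0.4613, 0.2874, 0.0256]
orientation: [-180.0, 0.0, -84.3]
force: [-1.3, 0.3, 3.4]
opening: 0.0213
```

Emit:
servo_tool(rows=[[[0,0,-0.015],[0,0,0],1],[[0,0,-0.025],[0,0,0],1],[[0,0,-0.03],[0,0,0],1],[[0,0,-0.03],[0,0,0],1],[[0.015,0.004,0],[0,0,0],1],[[0.0273,0.0067,0],[0,0,0],1],[[0.0273,0.0067,0],[0,0,0],1],[[0.0273,0.0067,0],[0,0,0],1],[[0.0273,0.0067,0],[0,0,0],1],[[0.0273,0.0067,0],[0,0,0],1],[[0.0273,0.0067,0],[0,0,0],1],[[0.0273,0.0067,0],[0,0,0],1],[[0.0122,0.0025,0],[0,0,0],1],[[0,0,0],[0,0,0],1],[[0,0,0],[0,0,0],1]])

```text
clock: 5.25
tool_pos: [0.4298, 0.0642, 0.1252]
orientation: [-180.0, 0.0, -84.4]
force: [0.5, 0.2, 0.1]
opening: 0.0213
```

```bash
python3 - <<'E'
from h import *
delta((.4304,.0648,.0355),(180,0,-84.2));print(pose()[2]['force'])
c=optics.camera_info('wrist');im=optics.snapshot('wrist');cv2.imwrite('pics/w3.png',im[:,:,::-1])
im=optics.snapshot('scene')[:,:,::-1];cv2.imwrite('pics/s3.png',cv2.resize(im[140:290,200:360],None,fx=4,fy=4,interpolation=cv2.INTER_CUBIC))
E
```

```text
tool-frame shift [-0.0005 -0.0006  0.0897] turn units [-0.01  0.   -0.03]
[0.45138058 0.15514196 0.06427801]
```

View pics/w3.png

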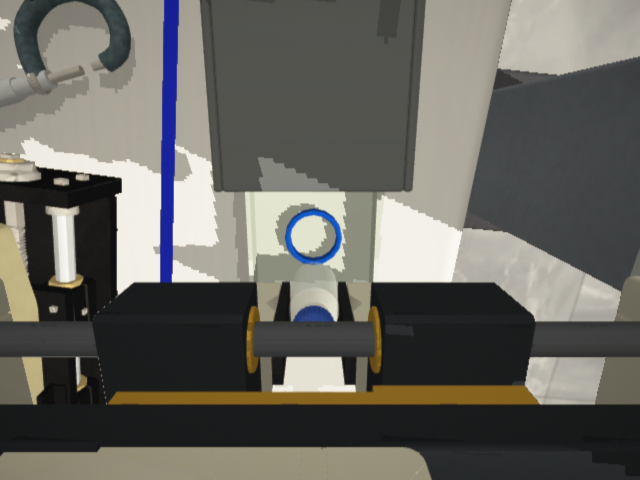

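View pics/s3.png

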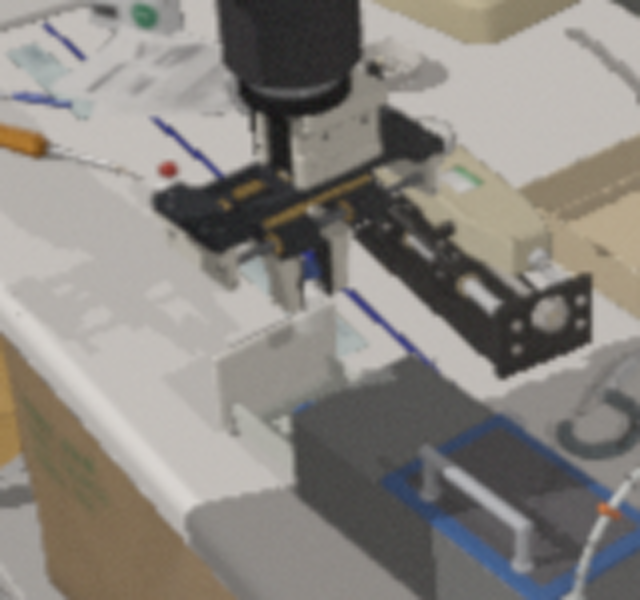

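```bash
python3 - <<'E'
from h import *
im=cv2.imread('pics/w3.png');c=optics.camera_info('wrist');hsv=cv2.cvtColor(im,cv2.COLOR_BGR2HSV)
m=cv2.inRange(hsv[200:268,275:355],(100,140,80),(130,255,255));cs,_=cv2.findContours(m,cv2.RETR_EXTERNAL,cv2.CHAIN_APPROX_NONE);k=max(cs,key=len);e=cv2.fitEllipse(k);uv=(e[0][0]+275,e[0][1]+200)
print(e,uv,atzc(c,uv,.017))
print(tri([rayc(c,(120,180)),ray('scene',(347.3,212))]))
E
```

```text
((37.8724365234375, 36.29937744140625), (53.58510971069336, 55.29513168334961), 87.720458984375) (312.8724365234375, 236.29937744140625) [0.4306 0.0641 0.017 ]
(array([0.58958451, 0.01314093, 0.07288551]), [np.float64(0.047260557554188856), np.float64(0.047260557554188856)])
```

```bash
python3 - <<'E'
from h import *
c=optics.camera_info('wrist')
print(tri([rayc(c,(120,181)),ray('scene',(323.6,218.6))]))
E
```

```text
(array([0.55242791, 0.02511594, 0.07480507]), [np.float64(0.011918701502316015), np.float64(0.011918701502315814)])
```

Emit:
servo_tool(rows=[[[-0.0002,-0.0007,0.018],[0,0,0],1],[[0,0,0.02],[0,0,0],1],[[0,0,0.02],[0,0,0],1],[[0,0,0.015],[0,0,0],1],[[0,0,0.008],[0,0,0],1],[[0,0,0.005],[0,0,0],1],[[0,0,0.003],[0,0,0],1],[[0,0,0],[0,0,0],1],[[0,0,0],[0,0,0],1]])

```text
clock: 6.1
tool_pos: [0.4307, 0.0653, 0.0366]
orientation: [-180.0, 0.0, -84.3]
force: [0.1, 0.1, -0.1]
opening: 0.0213
```

```bash
python3 - <<'E'
from h import *
p,R,o=pose();print(p,o['force'],o['opening'])
im=optics.snapshot('wrist');cv2.imwrite('pics/w4.png',im[:,:,::-1])
E
```

```text
[0.43074113 0.06526968 0.03655797] [ 0.09632032  0.05126353 -0.14379261] 0.021268561289393008
```

View pics/w4.png

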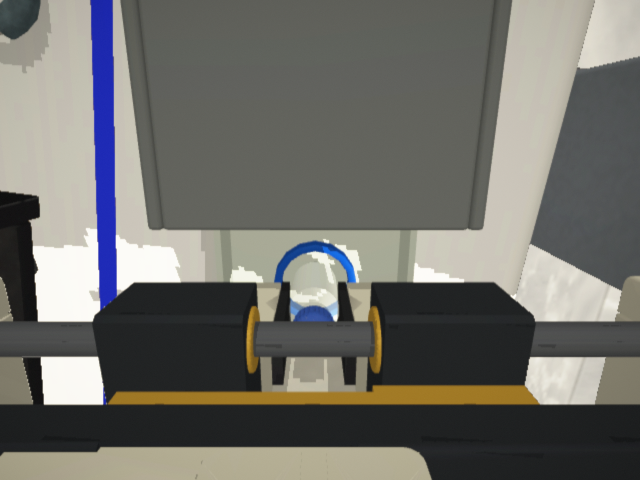

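The vial sits inside the ring, (315,243) at the top of the ring. There's about 2 mm left to go, then I'll release partway.

Emit:
servo_tool(rows=[[[0,0,0.001],[0,0,0],1],[[0,0,0.001],[0,0,0],1],[[0,0,0],[0,0,0],1],[[0,0,0],[0,0,0],1]])

```text
clock: 6.48
tool_pos: [0.4307, 0.0651, 0.0345]
orientation: [-179.9, 0.0, -84.3]
force: [0.4, 0.9, 3.3]
opening: 0.0209
```

Emit:
servo_tool(rows=[[[0,0,0],[0,0,0],0.65],[[0,0,0],[0,0,0],0.5],[[0,0,0],[0,0,0],0.5],[[0,0,0],[0,0,0],0.5],[[0,0,0],[0,0,0],0.5]])

```text
clock: 6.9
tool_pos: [0.4302, 0.0648, 0.034]
orientation: [180.0, -0.0, -84.3]
force: [0.1, 0.4, -0.6]
opening: 0.043
```

Emit:
servo_tool(rows=[[[0,0,-0.012],[0,0,0],0.5],[[0,0,-0.025],[0,0,0],0.5],[[0,0,-0.035],[0,0,0],0.5],[[0,0,-0.035],[0,0,0],0.5],[[-0.016,0,-0.01],[0,0,0],0.5],[[-0.024,0,0],[0,0,0],0.8],[[-0.024,0,0],[0,0,0],1],[[-0.024,0,0],[0,0,0],1],[[-0.023,0,0],[0,0,0],1],[[0,0,0],[0,0,0],1],[[0,0,0],[0,0,0],1]])

```text
clock: 7.82
tool_pos: [0.419, 0.1761, 0.1509]
orientation: [180.0, -0.0, -84.2]
force: [-1.3, -0.3, 1.4]
opening: 0.0093
```

```bash
python3 - <<'E'
from h import *
p,R,o=pose();print(p,o['orientation'],o['force'],o['opening'])
c=optics.camera_info('wrist');im=optics.snapshot('wrist');cv2.imwrite('pics/w5.png',im[:,:,::-1]);np.savez('w5.npz',**c)
print(proj('wrist',[[.4304,.0648,.062],[.4249,.1154,.072]]))
E
```

```text
[0.41895421 0.17613611 0.15086024] [ 1.79974632e+02 -1.54107976e-02 -8.41923155e+01] [-1.2954587  -0.33202314  1.38250886] 0.009296262855904723
[[312.74674156  67.10304497]
 [313.37757639 155.32857866]]
```

View pics/w5.png

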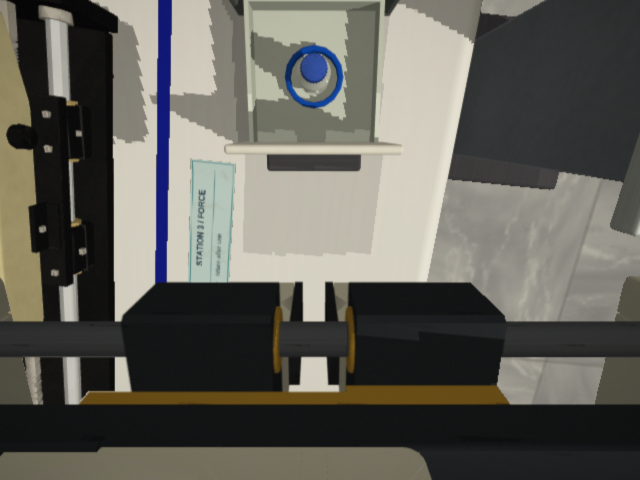

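Vial stands upright inside the ring (cap (314,68), ring centre (314,76)); panel edge is at row 154 as predicted. Next I'll lower the closed fingers in front of the pull lip.

Emit:
servo_tool(rows=[[[0,0,0.025],[0,0,0],1],[[0,0,0.03],[0,0,0],1],[[0,0,0.03],[0,0,0],1],[[0,0,0.02],[0,0,0],1],[[0,0,0.01],[0,0,0],1],[[0.015,0,0],[0,0,0],1],[[0.006,0,0],[0,0,0],1],[[0.005,0,0],[0,0,0],1],[[0.005,0,0],[0,0,0],1],[[0.005,0,0],[0,0,0],1],[[0.005,0,0],[0,0,0],1]])

```text
clock: 8.78
tool_pos: [0.4238, 0.1344, 0.0366]
orientation: [-179.9, 0.1, -84.3]
force: [-0.1, 0.9, 1.8]
opening: 0.0005
```

Emit:
servo_tool(rows=[[[0.005,0,0],[0,0,0],1],[[0.005,0,0],[0,0,0],1],[[0.005,0,0],[0,0,0],1],[[0.005,0,0],[0,0,0],1],[[0.005,0,0],[0,0,0],1],[[0.005,0,0],[0,0,0],1],[[0.005,0,0],[0,0,0],1],[[0.005,0,0],[0,0,0],1],[[0.005,0,0],[0,0,0],1],[[0.005,0,0],[0,0,0],1]])

```text
clock: 9.62
tool_pos: [0.4284, 0.0843, 0.036]
orientation: [-180.0, 0.0, -84.3]
force: [1.5, 1.2, 0.7]
opening: 0.0006
```

```bash
python3 - <<'E'
from h import *
p,R,o=pose();print(p,o['orientation'],o['force'],o['opening'])
c=optics.camera_info('wrist');im=optics.snapshot('wrist');cv2.imwrite('pics/w6.png',im[:,:,::-1]);np.savez('w6.npz',**c)
E
```

```text
[0.42840516 0.08432185 0.03604679] [-1.79996415e+02  3.47643475e-04 -8.42980630e+01] [1.45145235 1.15158467 0.74586976] 0.0005742129905618642
```

View pics/w6.png

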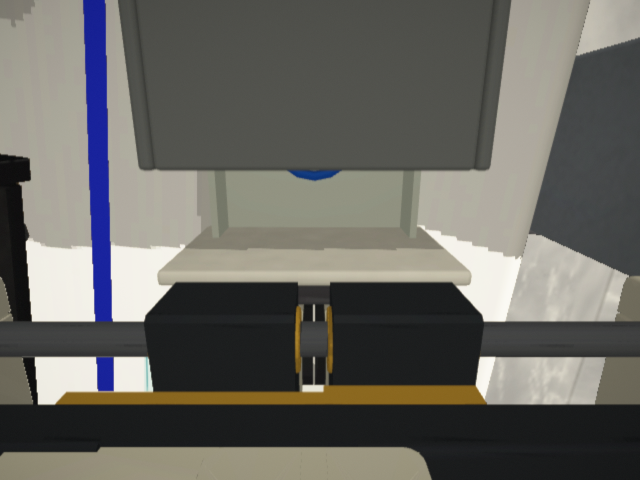

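```bash
python3 - <<'E'
from h import *
c=dict(np.load('w6.npz'))
a=atzc(c,(314,283),.072);b=atzc(c,(314,168),.075);print(a,b,a[1]-b[1]-.006)
E
```

```text
[0.4305 0.0603 0.072 ] [0.4345 0.0213 0.075 ] 0.033
```

Emit:
servo_tool(rows=[[[0.005,0,0],[0,0,0],1],[[0.005,0,0],[0,0,0],1],[[0.005,0,0],[0,0,0],1],[[0.005,0,0],[0,0,0],1],[[0.004,0,0],[0,0,0],1],[[0.003,0,0],[0,0,0],1],[[0.002,0,0],[0,0,0],1],[[0.002,0,0],[0,0,0],1]])

```text
clock: 10.33
tool_pos: [0.4313, 0.0536, 0.036]
orientation: [180.0, -0.0, -84.3]
force: [-0.7, 0.7, 0.2]
opening: 0.0006
```

Emit:
servo_tool(rows=[[[0.0015,0,0],[0,0,0],1],[[0.0015,0,0],[0,0,0],1]])

```text
clock: 10.5
tool_pos: [0.4317, 0.0509, 0.0361]
orientation: [180.0, -0.0, -84.3]
force: [-0.9, 1.5, -0.5]
opening: -0.0
```

Emit:
servo_tool(rows=[[[0.001,0,0],[0,0,0],1],[[0.001,0,0],[0,0,0],1]])

```text
clock: 10.67
tool_pos: [0.4319, 0.0501, 0.0361]
orientation: [-180.0, 0.1, -84.3]
force: [-9.0, 17.7, 3.7]
opening: 0.0006
```

Force has risen to 18 N, so it is against the stop. I'll back off, rise and look.

Emit:
servo_tool(rows=[[[0,0,0],[0,0,0],1],[[0,0,0],[0,0,0],1],[[-0.004,0,0],[0,0,0],1],[[-0.015,0,0],[0,0,0],1],[[-0.02,0,0],[0,0,0],1],[[-0.01,0,-0.02],[0,0,0],1],[[0,0,-0.035],[0,0,0],1],[[0,0,-0.04],[0,0,0],0.7],[[0,0,-0.035],[0,0,0],0.5],[[0,0,-0.03],[0,0,0],0.5],[[0,0,0],[0,0,0],0.5],[[0,0,0],[0,0,0],0.5]])

```text
clock: 11.67
tool_pos: [0.4281, 0.0984, 0.1981]
orientation: [-179.8, 0.1, -84.3]
force: [-0.3, 0.5, -1.4]
opening: 0.0283
```

```bash
python3 - <<'E'
from h import *
p,R,o=pose();print(p,o['orientation'],o['force'],o['opening'])
c=optics.camera_info('wrist');im=optics.snapshot('wrist');cv2.imwrite('pics/w7.png',im[:,:,::-1]);np.savez('w7.npz',**c)
E
```

```text
[0.4280738  0.09839767 0.19811945] [-1.79753705e+02  1.26128735e-01 -8.42840427e+01] [-0.29811889  0.4702408  -1.41225551] 0.02829788425584333
```

View pics/w7.png

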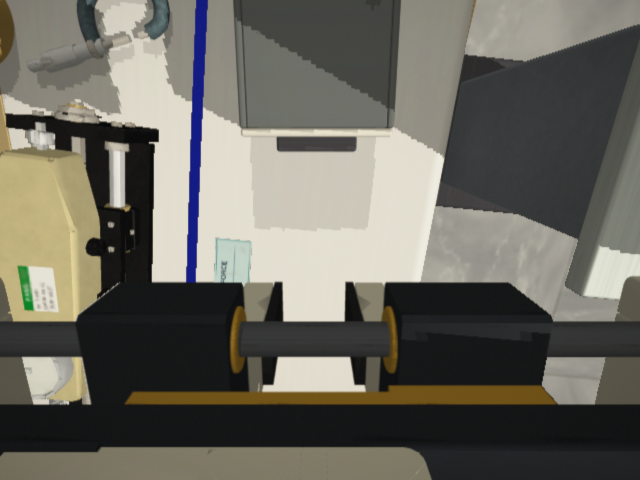

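The drawer is shut: its panel at rows 130–136 sits flush on the box end. Next, over to the lid bar.

Emit:
servo_tool(rows=[[[0.015,0.002,-0.01],[0,0,0],0.4],[[0.026,0.0037,-0.01],[0,0,0],0.4],[[0.026,0.0037,-0.01],[0,0,0],0.4],[[0.026,0.0037,-0.01],[0,0,0],0.4],[[0.026,0.0037,0],[0,0,0],0.4],[[0.026,0.0037,0],[0,0,0],0.4],[[0.026,0.0037,0],[0,0,0],0.4],[[0.026,0.0037,0],[0,0,0],0.4],[[0,0,0],[0,0,0],0.4],[[0,0,0],[0,0,0],0.4]])

```text
clock: 12.55
tool_pos: [0.4179, -0.1023, 0.2347]
orientation: [179.8, -0.0, -84.5]
force: [-0.5, 0.6, 0.4]
opening: 0.0524
```

```bash
python3 - <<'E'
from h import *
p,R,o=pose();print(p,o['orientation'],o['joint_pos'],o['opening'])
c=optics.camera_info('wrist');im=optics.snapshot('wrist');cv2.imwrite('pics/w8.png',im[:,:,::-1]);np.savez('w8.npz',**c)
print(proj('wrist',[[.4137,-.1628,.1155]]))
c7=dict(np.load('w7.npz'));print(atzc(c7,(243,136),.072),atzc(c7,(391.5,136),.072))
E
```

```text
[ 0.41794351 -0.10227285  0.23468198] [ 1.79838828e+02 -1.54102562e-02 -8.44728184e+01] [ 1.27169261e+01 -3.64083712e+00 -2.73550125e+01 -5.32625955e-03
 -6.64476583e+01 -7.18763097e+00] 0.05237055300116629
[[327.72106899 151.55846566]]
[0.4861 0.0331 0.072 ] [0.3798 0.0224 0.072 ]
```

View pics/w8.png

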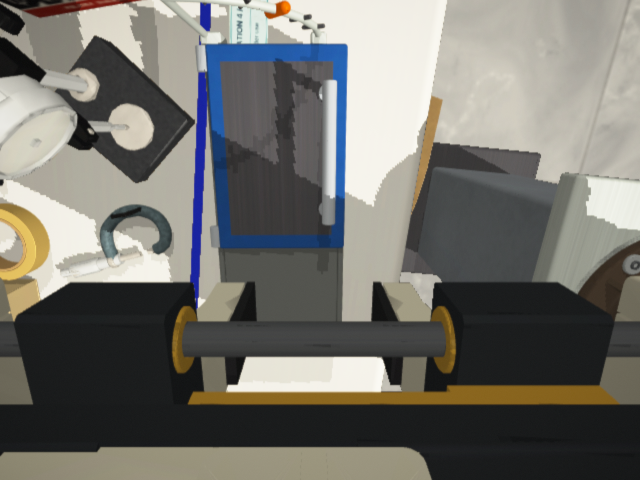

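The bar runs from (330,80) to (329,225), middle about (330,152), close to the predicted (328,152). The bow's orange mark is at (278,8). I'll measure the bar in a crop.

```bash
python3 - <<'E'
from h import *
im=cv2.imread('pics/w8.png');c=dict(np.load('w8.npz'))
cv2.imwrite('pics/w8c.png',cv2.resize(im[30:260,190:370],None,fx=2.6,fy=2.6,interpolation=cv2.INTER_CUBIC))
g=cv2.cvtColor(im,cv2.COLOR_BGR2GRAY)
for r in(100,130,150,180,205): 
    row=g[r,318:345].astype(int);print(r,row.tolist())
E
```

```text
100 [91, 88, 85, 84, 106, 113, 124, 137, 157, 180, 201, 217, 224, 226, 228, 230, 228, 223, 175, 104, 91, 91, 91, 91, 91, 91, 90]
130 [94, 94, 93, 87, 98, 114, 127, 144, 164, 186, 206, 219, 224, 227, 229, 230, 228, 218, 141, 96, 93, 92, 93, 92, 91, 92, 92]
150 [90, 85, 84, 86, 101, 118, 131, 148, 169, 191, 208, 219, 224, 227, 229, 228, 226, 211, 121, 92, 90, 90, 90, 91, 92, 92, 99]
180 [82, 81, 82, 85, 104, 122, 139, 158, 178, 198, 211, 221, 226, 229, 231, 229, 219, 169, 102, 89, 89, 90, 90, 89, 90, 91, 120]
205 [52, 82, 109, 114, 110, 121, 126, 131, 135, 139, 141, 139, 137, 135, 133, 126, 116, 78, 58, 55, 56, 55, 57, 56, 55, 57, 93]
```

View pics/w8c.png

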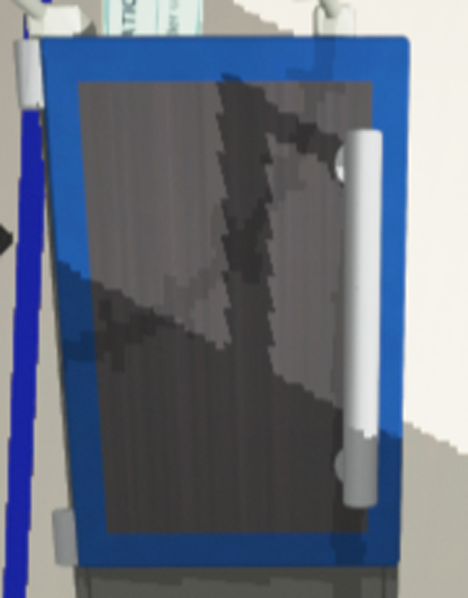

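```bash
python3 - <<'E'
from h import *
c=dict(np.load('w8.npz'))
B=atzc(c,(328.9,151.5),.1155);print('bar',B,atzc(c,(329,95),.1155),atzc(c,(328.4,195),.1155))
for w,s in (((38,143),(375.2,216)),):print(tri([rayc(c,w),ray('scene',s)]))
im=optics.snapshot('scene')[:,:,::-1];cv2.imwrite('pics/s9.png',cv2.resize(im[170:310,280:440],None,fx=5,fy=5,interpolation=cv2.INTER_CUBIC))
im=optics.snapshot('side')[:,:,::-1];cv2.imwrite('pics/d9.png',cv2.resize(im[130:270,240:380],None,fx=4.2,fy=4.2,interpolation=cv2.INTER_CUBIC))
E
```

```text
bar [ 0.4125 -0.1637  0.1155] [ 0.4165 -0.2011  0.1155] [ 0.4095 -0.1327  0.1155]
(array([ 0.58965169, -0.15700662,  0.17335413]), [np.float64(0.010646096295048679), np.float64(0.01064609629504846)])
```

View pics/s9.png

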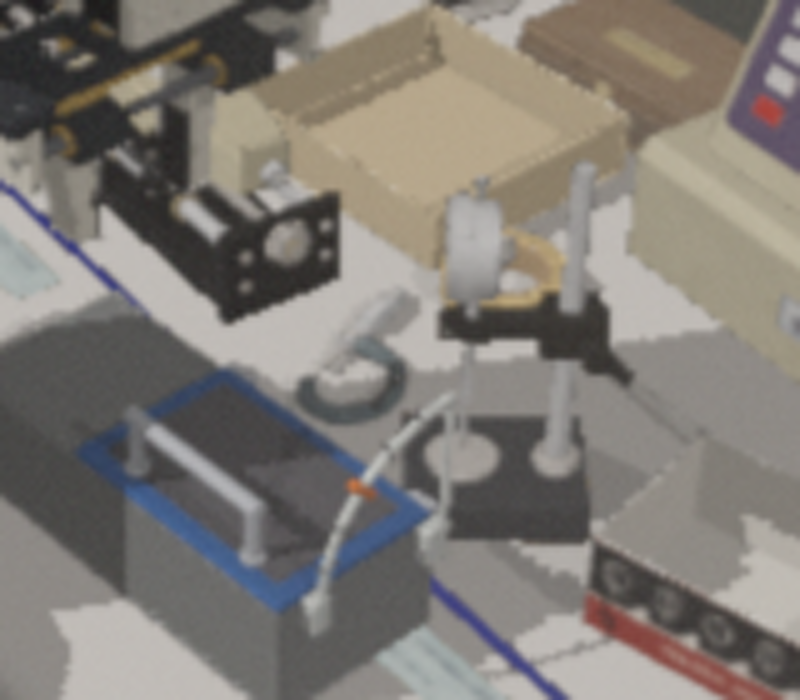

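View pics/d9.png

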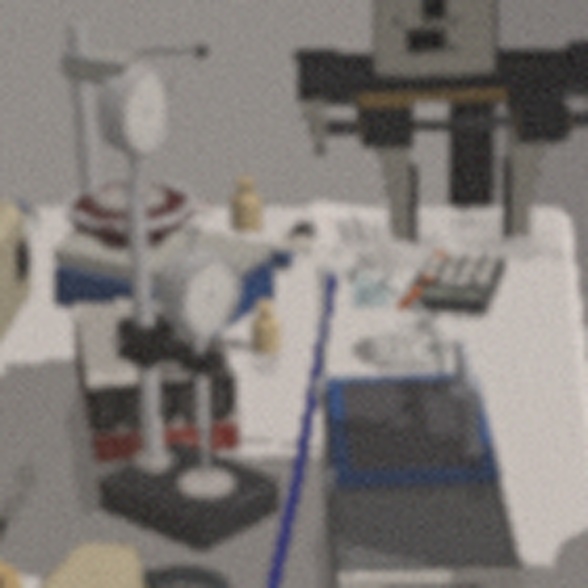

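```bash
python3 - <<'E'
from h import *
delta((.4125,-.1637,.1025),(180,0,-84.25))
E
```

```text
tool-frame shift [0.0621 0.0122 0.1329] turn units [ 0.01 -0.   -0.01]
```

Emit:
servo_tool(rows=[[[0.0155,0.003,0.01],[0,0,0],0.4],[[0.0155,0.003,0.02],[0,0,0],0.4],[[0.0155,0.003,0.02],[0,0,0],0.4],[[0.0153,0.0032,0.02],[0,0,0],0.4],[[0,0,0],[0,0,0],0.4],[[0,0,0],[0,0,0],0.4]])

```text
clock: 13.2
tool_pos: [0.4122, -0.1635, 0.1651]
orientation: [179.8, 0.0, -84.3]
force: [1.0, 0.3, 1.5]
opening: 0.0525
```

```bash
python3 - <<'E'
from h import *
delta((.4125,-.1637,.1025),(180,0,-84.25))
im=optics.snapshot('wrist');cv2.imwrite('pics/w10.png',im[:,:,::-1])
print(proj('wrist',[[.4125,-.1637,.1155]]))
E
```

```text
tool-frame shift [ 0.0002 -0.0005  0.0626] turn units [ 0.03  0.   -0.01]
[[314.3057482  263.94916469]]
```

View pics/w10.png

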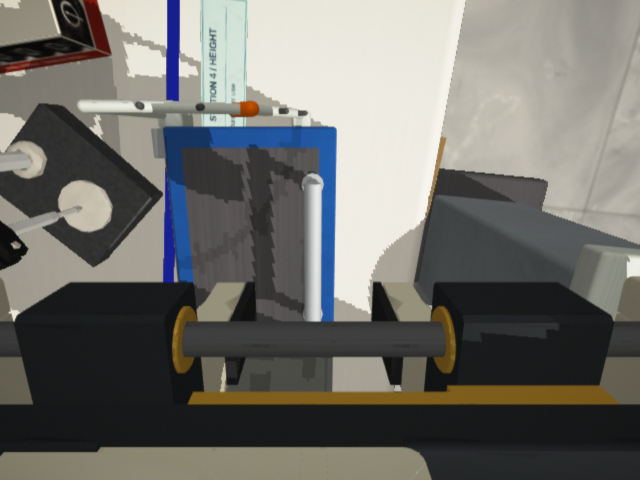

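The bar is at column 313, midway between the fingers. I'll descend and grip.

Emit:
servo_tool(rows=[[[0,0,0.02],[0,0,0],0.4],[[0,0,0.02],[0,0,0],0.4],[[0,0,0.014],[0,0,0],0.4],[[0,0,0.0086],[0,0,0],0.4],[[0,0,0],[0,0,0],0.4],[[0,0,0],[0,0,0],0.7],[[0,0,0],[0,0,0],0.9],[[0,0,0],[0,0,0],1],[[0,0,0],[0,0,0],1],[[0,0,0],[0,0,0],1],[[0,0,0],[0,0,0],1],[[0,0,0],[0,0,0],1]])

```text
clock: 14.25
tool_pos: [0.4129, -0.1638, 0.1037]
orientation: [-180.0, -0.0, -84.3]
force: [0.2, 0.9, -0.1]
opening: 0.0114
```

```bash
python3 - <<'E'
from h import *
p,R,o=pose();print(p,o['orientation'],o['force'],o['opening'])
psi=np.radians(5.75);ux=np.array([np.cos(psi),np.sin(psi),0]);a=.0125
N=24;th=np.radians(45)*(1-np.cos(np.pi*np.arange(N+1)/N))/2
g=np.radians(23.5);pos=[];Rs=[]
R0=Ro.from_euler('xyz',(180,0,-84.25),degrees=True)
for t in th:
    b=ux*(-.1003*np.cos(g+t)+.092)+np.array([0,0,.1003*np.sin(g+t)-.04])
    Rt=R0*Ro.from_rotvec([np.radians(12)*t/th[-1],0,0]);Rs.append(Rt);pos.append(b+a*Rt.apply([0,0,1]))
for i in range(N):
    print(i,Rs[i].inv().apply(pos[i+1]-pos[i]).round(4),(np.degrees((Rs[i].inv()*Rs[i+1]).as_rotvec())/6).round(3))
E
```

```text
[ 0.41287872 -0.16382375  0.10365315] [-1.79979124e+02 -2.07799562e-03 -8.43053303e+01] [ 0.23223001  0.9429718  -0.14395559] 0.011384536518451097
0 [-0.     -0.0001 -0.0003] [0.009 0.    0.   ]
1 [-0.     -0.0004 -0.0009] [ 0.026 -0.    -0.   ]
2 [ 0.     -0.0008 -0.0015] [0.042 0.    0.   ]
3 [-0.     -0.0011 -0.002 ] [ 0.058 -0.    -0.   ]
4 [-0.     -0.0014 -0.0025] [ 0.073 -0.     0.   ]
5 [-0.     -0.0018 -0.0029] [0.086 0.    0.   ]
6 [-0.     -0.0022 -0.0033] [0.098 0.    0.   ]
7 [-0.     -0.0027 -0.0035] [ 0.109 -0.     0.   ]
8 [-0.     -0.0031 -0.0036] [ 0.117  0.    -0.   ]
9 [ 0.     -0.0035 -0.0036] [0.124 0.    0.   ]
10 [-0.     -0.0038 -0.0035] [0.128 0.    0.   ]
11 [-0.     -0.0041 -0.0033] [ 0.131 -0.    -0.   ]
12 [ 0.     -0.0043 -0.0031] [ 0.131  0.    -0.   ]
13 [ 0.     -0.0044 -0.0027] [ 0.128  0.    -0.   ]
14 [ 0.     -0.0044 -0.0024] [0.124 0.    0.   ]
15 [-0.     -0.0043 -0.002 ] [ 0.117 -0.     0.   ]
16 [ 0.     -0.0041 -0.0016] [0.109 0.    0.   ]
17 [ 0.     -0.0038 -0.0013] [ 0.098 -0.    -0.   ]
18 [-0.     -0.0034 -0.001 ] [0.086 0.    0.   ]
19 [ 0.     -0.0029 -0.0007] [0.073 0.    0.   ]
20 [-0.     -0.0023 -0.0005] [ 0.058 -0.    -0.   ]
21 [-0.     -0.0017 -0.0003] [0.042 0.    0.   ]
22 [ 0.     -0.001  -0.0002] [0.026 0.    0.   ]
23 [ 0.     -0.0003 -0.0001] [ 0.009  0.    -0.   ]
```

Emit:
servo_tool(rows=[[[0,0,0],[0,0,0],1],[[0,0,0],[0,0,0],1],[[0,0,0],[0,0,0],1]])

```text
clock: 14.5
tool_pos: [0.4127, -0.1639, 0.1035]
orientation: [180.0, -0.0, -84.3]
force: [-1.4, 0.0, 1.5]
opening: 0.0089
```

Emit:
servo_tool(rows=[[[0,-0.0001,-0.0003],[0.01,0,0],1],[[0,-0.0004,-0.0009],[0.03,0,0],1],[[0,-0.0008,-0.0015],[0.04,0,0],1],[[0,-0.0011,-0.002],[0.06,0,0],1],[[0,-0.0014,-0.0025],[0.07,0,0],1],[[0,-0.0018,-0.0029],[0.09,0,0],1],[[0,0,0],[0,0,0],1]])

```text
clock: 15.08
tool_pos: [0.418, -0.1633, 0.114]
orientation: [-178.2, 0.0, -84.3]
force: [-0.4, -2.3, -3.4]
opening: 0.0091
```

```bash
python3 - <<'E'
from h import *
p,R,o=pose();print(p,o['orientation'],o['force'],o['opening'])
im=optics.snapshot('wrist');cv2.imwrite('pics/w11.png',im[:,:,::-1])
im=optics.snapshot('scene')[:,:,::-1];cv2.imwrite('pics/s11.png',cv2.resize(im[170:310,260:420],None,fx=5,fy=5,interpolation=cv2.INTER_CUBIC))
E
```

```text
[ 0.41802642 -0.16327894  0.1140317 ] [-1.78164818e+02  8.37584960e-04 -8.43041327e+01] [-0.43125818 -2.25316238 -3.4330682 ] 0.009106828177275495
```

View pics/s11.png

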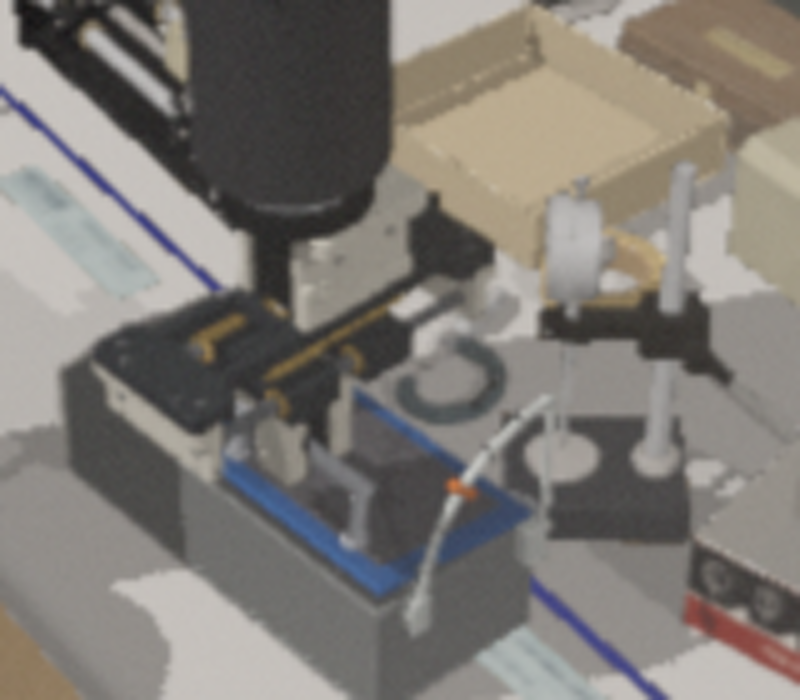

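View pics/w11.png

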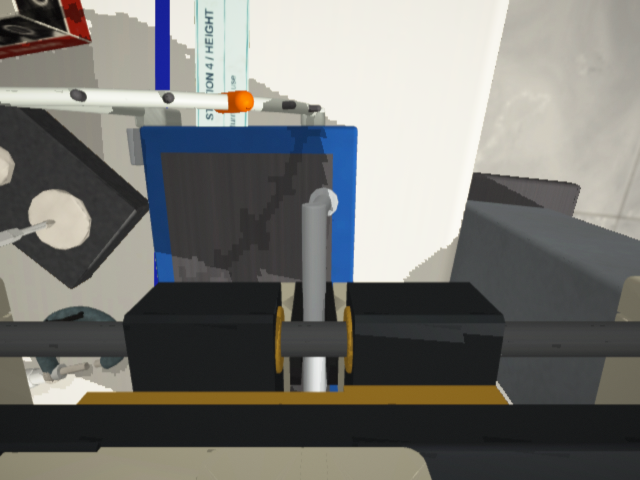

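The lid is coming up with the bar in the grip, forces are only a few newtons, and the gauge stand is clear. I'll carry on along the arc.

Emit:
servo_tool(rows=[[[0,-0.0011,-0.0016],[0.05,0,0],1],[[0,-0.0011,-0.0017],[0.05,0,0],1],[[0,-0.0027,-0.0035],[0.11,0,0],1],[[0,-0.0031,-0.0036],[0.12,0,0],1],[[0,-0.0035,-0.0036],[0.12,0,0],1],[[0,-0.0038,-0.0035],[0.13,0,0],1],[[0,-0.0041,-0.0033],[0.13,0,0],1],[[0,-0.0043,-0.0031],[0.13,0,0],1],[[0,-0.0044,-0.0027],[0.13,0,0],1],[[0,-0.0044,-0.0024],[0.12,0,0],1],[[0,0,0],[0,0,0],1]])

```text
clock: 16.1
tool_pos: [0.4461, -0.1606, 0.1462]
orientation: [-171.8, -0.0, -84.3]
force: [-14.4, -0.1, 13.3]
opening: 0.009
```

Emit:
servo_tool(rows=[[[0,-0.0022,-0.001],[0.06,0,0],1],[[0,-0.0021,-0.001],[0.06,0,0],1],[[0,-0.0041,-0.0016],[0.11,0,0],1],[[0,-0.0038,-0.0013],[0.1,0,0],1],[[0,-0.0034,-0.001],[0.09,0,0],1],[[0,-0.0029,-0.0007],[0.07,0,0],1],[[0,-0.0023,-0.0005],[0.06,0,0],1],[[0,-0.0017,-0.0003],[0.04,0,0],1],[[0,-0.0013,-0.0003],[0.04,0,0],1],[[0,0,0],[0,0,0],1],[[0,0,0],[0,0,0],1],[[0,0,0],[0,0,0],1]])

```text
clock: 17.1
tool_pos: [0.4701, -0.1582, 0.158]
orientation: [-167.8, -0.0, -84.3]
force: [-5.1, -2.2, 3.8]
opening: 0.0093
```

```bash
python3 - <<'E'
from h import *
p,R,o=pose();print(p,o['orientation'],o['force'],o['opening'])
# bar est: distance from TCP start: bar = TCP - a*z
psi=np.radians(5.75);ux=np.array([np.cos(psi),np.sin(psi),0])
for a in(.012,.0125):
    b0=np.array([.4127,-.1639,.1035+a]);b=p-a*R.apply([0,0,1]);d=b-b0
    X=-.092+d@ux;Z=.04+d[2];print(a,'theta',np.degrees(np.arctan2(Z,-X))-23.5,'r',np.hypot(X,Z))
im=optics.snapshot('wrist');cv2.imwrite('pics/w12.png',im[:,:,::-1]);np.savez('w12.npz',**optics.camera_info('wrist'))
im=optics.snapshot('scene')[:,:,::-1];cv2.imwrite('pics/s12f.png',im);cv2.imwrite('pics/s12.png',cv2.resize(im[170:310,260:420],None,fx=5,fy=5,interpolation=cv2.INTER_CUBIC))
im=optics.snapshot('side')[:,:,::-1];cv2.imwrite('pics/d12f.png',im);cv2.imwrite('pics/d12.png',cv2.resize(im[150:300,270:390],None,fx=4,fy=4,interpolation=cv2.INTER_CUBIC))
E
```

```text
[ 0.47011483 -0.15821209  0.15796097] [-1.67844423e+02 -1.77640493e-02 -8.42943249e+01] [-5.06182377 -2.20896056  3.77221569] 0.009314116848532847
0.012 theta 45.143471720277645 r 0.10113673686984215
0.0125 theta 45.0856256949007 r 0.10116468896367385
```

View pics/s12.png

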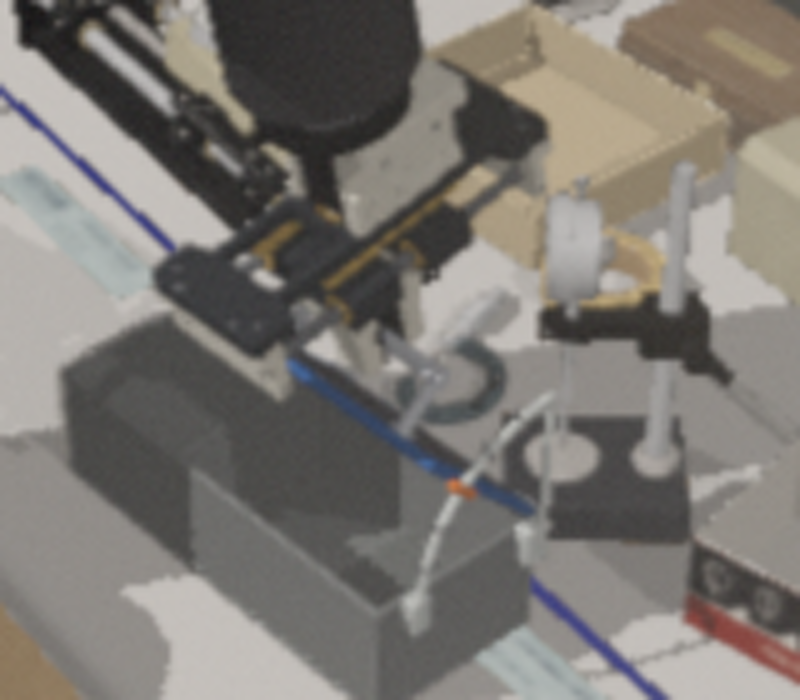

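View pics/w12.png

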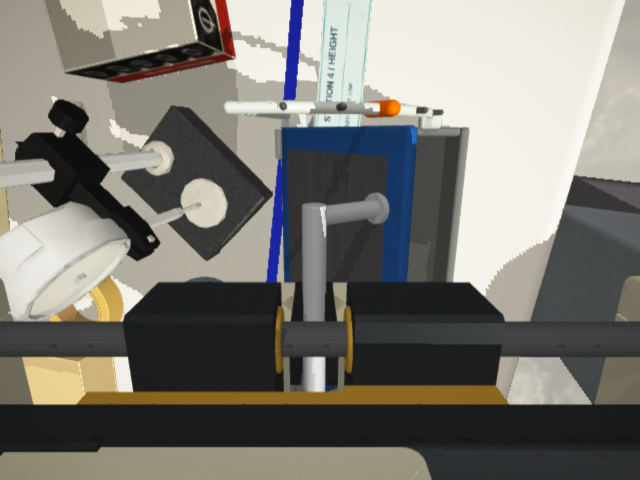

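View pics/d12.png

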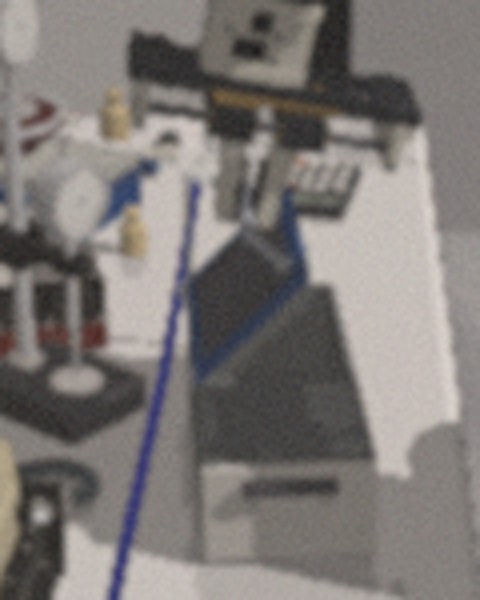

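```bash
python3 - <<'E'
from h import *
c=dict(np.load('w12.npz'))
psi=np.radians(5.75);ux=np.array([np.cos(psi),np.sin(psi),0]);uy=np.array([-ux[1],ux[0],0]);z=np.array([0,0,1.])
O=np.array([.4125,-.1637,0])+.04*ux+.05*uy;print(O)
for t in(40,42.5,45,47.5,50):
    r=np.radians(t);e=-np.cos(r)*ux+np.sin(r)*z;n=np.sin(r)*ux+np.cos(r)*z
    H=O+.052*ux+.0755*z
    P=[H-.130*uy+.107*e+.006*n,H-.130*uy+.006*n,H+.03*uy+.107*e+.006*n]
    q=cv2.projectPoints(np.array(P),c['rvec'],c['tvec'],c['mtx'],None)[0].reshape(-1,2)
    s=(proj('scene',P)-[260,170])*5;d=(proj('side',P)-[270,150])*4
    print(t,'wrist',q[:2].round(0).tolist(),'scenecrop',s[[0,2]].round(0).tolist(),'sidecrop',d[[0,2]].round(0).tolist())
im=cv2.imread('pics/w12.png');cv2.imwrite('pics/w12c.png',cv2.resize(im[80:230,260:480],None,fx=3.5,fy=3.5,interpolation=cv2.INTER_CUBIC))
o=telemetry.get_obs();print(o['clock'],o['tool_pos'],o['force'])
E
```

```text
[ 0.44728934 -0.10994405  0.        ]
40 wrist [[427.0, 117.0], [279.0, 122.0]] scenecrop [[421.0, 481.0], [208.0, 327.0]] sidecrop [[293.0, 188.0], [315.0, 280.0]]
42.5 wrist [[419.0, 117.0], [279.0, 122.0]] scenecrop [[427.0, 473.0], [213.0, 319.0]] sidecrop [[289.0, 184.0], [310.0, 275.0]]
45 wrist [[410.0, 116.0], [278.0, 122.0]] scenecrop [[432.0, 464.0], [218.0, 312.0]] sidecrop [[284.0, 180.0], [304.0, 271.0]]
47.5 wrist [[400.0, 116.0], [278.0, 122.0]] scenecrop [[438.0, 456.0], [223.0, 304.0]] sidecrop [[279.0, 176.0], [299.0, 267.0]]
50 wrist [[390.0, 116.0], [278.0, 122.0]] scenecrop [[443.0, 448.0], [228.0, 297.0]] sidecrop [[274.0, 173.0], [293.0, 263.0]]
17.25 [ 0.4700705  -0.15822085  0.15795279] [-6.3028274  -2.0513097   3.35515417]
```

View pics/w12c.png

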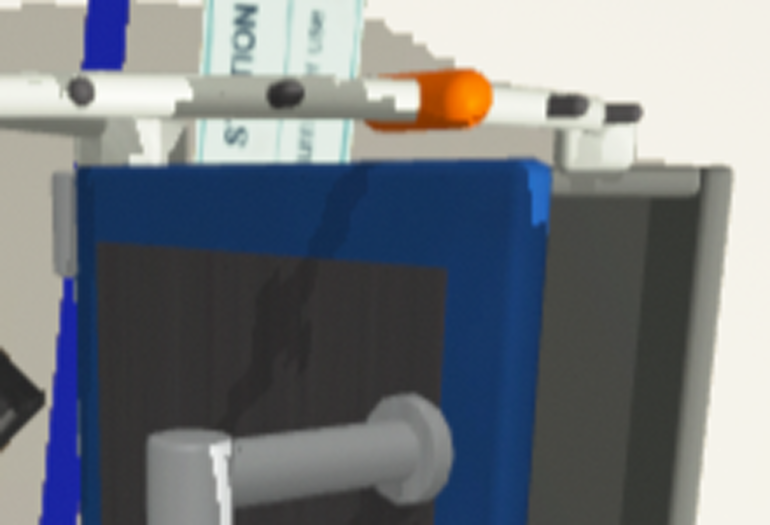

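All checks agree with 45°: arm kinematics give 45.1°, and the wrist view of the lid corner gives 45–46°. I'll hold briefly and confirm that nothing creeps.

Emit:
servo_tool(rows=[[[0,0,0],[0,0,0],1],[[0,0,0],[0,0,0],1],[[0,0,0],[0,0,0],1],[[0,0,0],[0,0,0],1],[[0,0,0],[0,0,0],1],[[0,0,0],[0,0,0],1],[[0,0,0],[0,0,0],1],[[0,0,0],[0,0,0],1],[[0,0,0],[0,0,0],1],[[0,0,0],[0,0,0],1],[[0,0,0],[0,0,0],1],[[0,0,0],[0,0,0],1]])

```text
clock: 18.25
tool_pos: [0.4701, -0.1582, 0.158]
orientation: [-167.8, -0.0, -84.3]
force: [-5.9, -1.0, 4.0]
opening: 0.009
```

```bash
python3 - <<'E'
from h import *
im=optics.snapshot('wrist');cv2.imwrite('pics/w13.png',im[:,:,::-1])
a=cv2.imread('pics/w12.png').astype(int);print('diff',np.abs(a-im[:,:,::-1]).mean())
o=telemetry.get_obs();print(o['clock'],o['tool_pos'],o['force'],o['qvel'].round(2),o['opening'])
im=optics.snapshot('scene')[:,:,::-1];cv2.imwrite('pics/s13.png',im)
E
```

```text
diff 0.5583452690972223
18.3 [ 0.47008965 -0.15821598  0.15796703] [-5.32692104 -1.70777589  4.4612642 ] [ 0.03  0.03  0.06  0.08 -0.05 -0.03] 0.00887994049338737
```

View pics/s13.png

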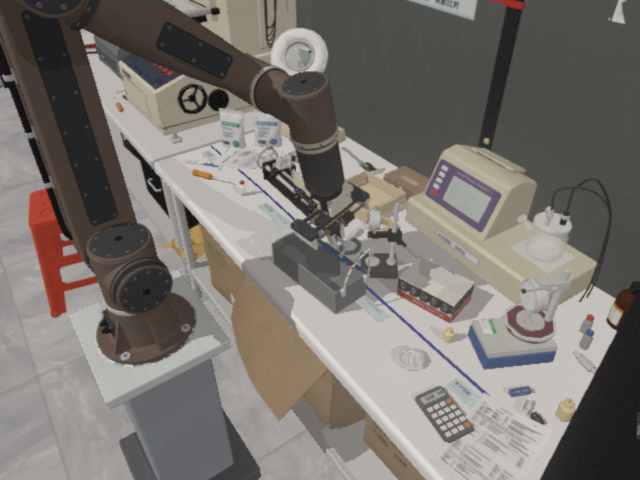

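The lid is still. The dish (410,357), the weight (449,335) and the red vial (243,182) stand where they were. Handing in.

```bash
python3 - <<'E'
from plant import ctrl,telemetry
print(ctrl.close_job()); o=telemetry.get_obs();print(o['clock'],o['tool_pos'],o['opening'])
E
```

```text
the job is handed in; nothing more can be done
None
the job is handed in; nothing more can be done
```

I stood the blue-capped vial in the drawer's cup and let go. Then I pushed the drawer shut, gripped the bar, lifted the lid to 45° and handed the job in while holding it there, at about 18.3 s of the 58 s.

What the last checks showed:
- **Vial:** upright inside the cup ring in the wrist picture taken after release. It could not be seen once the drawer was shut.
- **Drawer:** the push force rose to about 18 N at the stop, and the front panel then looked flush with the box end.
- **Lid:** the arm's position gives 45.1°, and the lid corner in the wrist picture gives 45–46° after allowing for an offset. The scene view matches 45°, and the side view reads between 42.5° and 45°.
- **Holding:** the tool did not move over the last second. The fingers were on the bar (opening 9 mm, about 7 N on the tool).
- **Bench:** the red vial, petri dish and brass weight looked to be in their starting places in the last scene picture.

One small disagreement: in the wrist picture, the lid corner sat 6–10 pixels (roughly 5 mm) from where my box position put it. This barely affects the angle.

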